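Seat the portafilter in the tamping stand and snap its toggle clamp shut

TASK

Ready the portafilter for tamping: push it along the stand until its basket is fully home against the steel stop, and after that push the clamp's upright lever over centre so that it snaps across and its rubber pad holds the basket's rim down. Everything is done by pushing: do not pick up or lift the portafilter or anything else, and leave the other things on the counter and on the bamboo tiers where they are.

Things in the scene. Friction and masses are not known exactly. Their poses are not given: they have to be found in the camera images.
- stand: Tamping stand, fixed: wooden slab 200 x 110 x 20 mm with steel fittings. Origin: centre of its underside; x runs along the slab from the handle end to the stop and clamp, z up. Two rails (18 mm high, 76 mm apart, x -42 to +32 mm) guide the basket; two cheeks at x = -90 mm (31 mm apart, tops 60 mm over the counter) guide the handle. Stop: steel bar, face at x = +35 mm, top 50 mm over the counter.
- portafilter: Loose portafilter, 0.3 to 0.6 kg: round steel basket, 70 mm across, 42 mm high, and a black handle 26 mm thick along -x. Origin: centre of the basket's underside; x points from handle to basket, z up. It stands on the slab between the rails, 18 to 45 mm short of the stop; fully home its origin is at the point home, basket against the stop. It slides with a few newtons of friction.
- home (a point): Point on the top of the slab (20 mm above the counter) where the portafilter's origin lies when it is fully home.
- handle_end (a point): Centre of the flat end face of the portafilter's handle: 155 mm from the basket's centre, 28 mm above the basket's underside, so 48 mm above the counter; it overhangs the end of the slab.
- clamp (a joint): Toggle clamp angle, rad. 0 = open: lever leans 0.6 rad away from the basket, pad up. 0.6 = upright, centre. 1.15 to 1.2 = shut: lever leans 0.6 rad over the basket, pad pressing on the rim. Grows as the lever swings towards the basket. A spring drives it from centre to the nearer end; leaving the open end takes about 3 N at the lever's tip.
- lever_tip (a point): Centre of the round top end of the clamp's lever: a black round grip 18 mm thick on the last 45 mm, 85 mm from the hinge pin to this point. Open, the tip is 145 mm above the counter and 48 mm beyond the pin along the stand's x; upright it is 160 mm above the counter.
- hinge (a point): Middle of the clamp's hinge pin: at x = +74 mm, y = 0 of the stand, 75 mm above the counter, parallel to the stand's y, between two bracket plates whose tops are 88 mm above the counter.
- pad: Round rubber pad, 16 mm across and 15 mm thick, under the clamp's short arm, 43 mm from the pin; it comes down on the rim of a basket that is fully home. Origin at its upper end.
- cup: White porcelain espresso cup, 66 mm wide, 60 mm high, on the counter on the side of the stand away from the robot. Origin under its centre.
- tamper: Steel tamper standing on its 58 mm base, 90 mm high, next to that cup on the counter. Origin under its centre.
- dosing_ring: Orange plastic dosing ring, 72 mm across, 22 mm high, lying on the counter on the robot's side of the stand. Origin under its centre.
- saucer: White porcelain saucer, 110 mm across, 15 mm high, on the counter on the robot's side of the stand. Origin under its centre.
- pitcher: Steel milk pitcher, 86 mm wide, 100 mm high, on the upper bamboo tier (180 mm above the counter). Origin under its centre.
- cup_tier: Second white espresso cup, same size, on the lower bamboo tier (90 mm above the counter). Origin under its centre.
- bean_jar: Glass bean jar, 80 mm wide, 130 mm high, on the lower bamboo tier. Origin under its centre.
Mind the look-alikes: they are no part of the job. Leave any yellow look-alike of the portafilter alone.

How it is judged:
By the outcome, as a careful person would: the job done as asked, in the order asked, and still so for the second after the job is handed in, with the robot touching nothing.
It also fails if it takes over 42 s, if anything falls off the work surface, if the arm or the gripper's body presses on something with over 40 N, if the wrist force passes 120 N, or if a joint passes its speed limit or range.

ROBOT

A 6-joint arm with a two-finger parallel gripper is mounted at the origin on the work surface. World frame = base frame: x ahead of the robot, y to its left, z up, the work surface at z = 0. Lengths are in mm, angles in rad, forces in N, time in s.
With the tool pointing down it reaches from about 300 to 750 mm from the base axis. Payload 8.5 kg.
Tool frame: the origin (TCP) lies at the very end of the fingers, on their centre line; the grasp point (between the pads) lies 19 mm behind it; z points along the fingers, y is the direction in which the jaws open and shut (so a half turn about z gives the same grasp; the last joint's range is limited). The gripper opens to 85 mm and grips with 20 to 120 N. Pads are 22 mm wide; open, the fingers measure 114 mm over their backs; the gripper's body (76 mm by 85 mm) begins 54 mm behind the grasp point. The pads swing forward as they close: fully open they stand 13 mm farther back than shut.
Start: joints at [-1.373, 0.381, 1.297, -0, 1.464, -0.215], TCP at [220.639, -503.784, 231.322] pointing down, gripper open.
Joint ranges: [-3.11, 3.11], [-0.89, 2.33], [0.22, 2.48], [-1.42, 4.56], [0.17, 2.85], [-2.88, 2.88]. Speed limits (rad/s): [2.39, 2.39, 3.14, 3.14, 3.14, 3.14].

INTERFACE

Orientations are given as a 3x3 rotation matrix whose columns are the frame's x, y, z axes.
In Python, from workcell import robot gives the robot as it stands.
- The arm moves only by the shell command python3 -m handwheel 'ROWS' [FORCE]. ROWS is JSON, a list of rows, each a list of 3 entries, a list of its own where there are three numbers: the shift along the world's x, y, z in m, then the turn, a rotation vector about the world's x, y, z in degrees, then the closure, from -1 (fully open) to 1 (shut), so that 0 is half open. In form: [[[x, y, z], [rx, ry, rz], gripper], ...]. A call has 1 to 20 rows; each row shifts and turns the commanded pose from where the row before left it; what a row does not reach is not made up. A row lasts 1/12 s, in which the tool goes at most 41.7 mm and 7.16 degrees, less where a joint would pass 70% of its speed; a pose out of reach is approached as far as the arm can. A call with a gripper value outside its range is refused whole. The fingers move at their own pace and stop on an object; FORCE is the grip in N (left out, the last holds). Time passes only in rows, so rows that do not move let the fingers close. It gives the time, the measured TCP pose, the force and the opening at its end, in the units of the state.
- robot.get_state(): the state, without advancing time (a new reading comes with each control period).
- robot.camera(name): name is "scene" or "top" or "wrist"; returns a dict with "img" (400x640x3 uint8, red, green, blue), "range_z" (400x640 float32, mm along the optical axis (not along the pixel's ray), 0 where there is no reading), "intrinsics" (3x3 intrinsics, pixels), "k1" (the pictures are not rectified: a ray, as slopes to the right and down, at radius r is drawn at 1 + k1 r^2 times it, then the intrinsics apply), "rvec" (rotation vector, rad) and "tvec" (3), from world to camera coordinates, as OpenCV has them. Camera axes: x right, y down, z forward; pixel columns grow to the right and rows downward; lengths in mm; the calibration is good to about 2 mm. A picture is of the moment at which its call begins.
- robot.finish_job(): hands the job in, once; it reports no verdict.
Trained networks look in a picture, given as the dict that the camera call returned (one of the last four; its "shot" number tells which), for a name from the list of things; names that differ only in an ending like _2 or _b are one class to them, and where a whole thing is asked for, a point or a joint stands for the part that bears it (a point fixed in the world has none). Each returns a list of dicts, best first, with "p" (0 to 1); they miss things now and then, are a little off and sometimes report something else, mostly with a low value. They report only what shows in the picture. A call takes as long as a camera call. They do not tell look-alikes from the thing itself.
- robot.boxes_of(picture, thing): "xy" ([column, row] in pixels, amid what is visible of it).
The state is a dict: "clock": time; "joint_positions": joint angles; "qd": joint speeds; "joint_torque": joint torques, N m; "tcp_pos": TCP position; "tcp_rot": TCP orientation; "force": force on the tool from outside, world axes, zero at the start; "moment": the same for the moment, N m; "finger_gap": finger opening in mm.
Only numpy, scipy, OpenCV 4.12 (cv2) and the standard library are available. Lean on these libraries where they do the work, as an engineer would, in place of code of your own. Each camera call takes 0.05 s, during which the arm holds its last target. There are 200 camera calls.

## Working session

There is one attempt and no reset: what is moved stays moved. The work goes in short steps, Python scripts to look and compute and a shell command to move; the robot and the scene stay as the last step left them, time stands still between calls to the robot, and variables do not carry over. Pictures are saved under pics/ and viewed, about 8 in all and at most 12, crops included, and the job is handed in when it is done.

```bash
mkdir -p pics; ls; cat > h.py <<'E'
import numpy as np, cv2
from workcell import robot
def ray(p,uv):
    K=np.array(p["intrinsics"]);x=(uv[0]-K[0,2])/K[0,0];y=(uv[1]-K[1,2])/K[1,1]
    s=np.array(cv2.undistortPoints(np.array([[uv]],float),K,np.array([p["k1"],0,0,0,0],float))[0,0])
    R=cv2.Rodrigues(np.array(p["rvec"],float))[0];return s,R,np.array(p["tvec"],float).ravel()
def world(p,uv,z=None):
    s,R,t=ray(p,uv);d=np.array([s[0],s[1],1.]);o=-R.T@t;D=R.T@d
    if z is None:
        r=p["range_z"];u,v=int(round(uv[0])),int(round(uv[1]));w=r[max(0,v-1):v+2,max(0,u-1):u+2];w=w[w>0]
        return o+D*(np.median(w) if len(w) else np.nan)
    return o+D*(z-o[2])/D[2]
def pix(p,X):
    return cv2.projectPoints(np.array([X],float),np.array(p["rvec"],float),np.array(p["tvec"],float),np.array(p["intrinsics"],float),np.array([p["k1"],0,0,0,0],float))[0][0,0]
def cloud(p):
    r=p["range_z"];v,u=np.mgrid[:400,:640];uv=np.stack([u,v],-1).reshape(-1,1,2).astype(float)
    K=np.array(p["intrinsics"],float);s=cv2.undistortPoints(uv,K,np.array([p["k1"],0,0,0,0],float))[:,0]
    c=np.c_[s,np.ones(len(s))]*r.reshape(-1,1);R=cv2.Rodrigues(np.array(p["rvec"],float))[0]
    w=(c-np.array(p["tvec"]).ravel())@R;w[r.ravel()==0]=np.nan;return w.reshape(400,640,3)
def save(p,n): cv2.imwrite("pics/"+n,p["img"][:,:,::-1])
E
python3 - <<'E'
from h import *
np.set_printoptions(precision=1,suppress=True)
for c in("scene","top"):
    p=robot.camera(c);save(p,c+"1.png")
    for t in("portafilter","handle_end","lever_tip","hinge","pad","stand","clamp"):
        for b in robot.boxes_of(p,t)[:3]: print(c,t,b["p"],b["xy"],world(p,b["xy"]))
print(robot.get_state())
E
```

```text
pics
scene portafilter 0.95 [374.1, 312.1] [783.5 -54.8  26.4]
scene portafilter 0.9 [277.9, 268.1] [532.6 -57.1  52.2]
scene portafilter 0.83 [274.6, 170.2] [310.4 308.7  14.5]
scene handle_end 0.94 [372.4, 308.8] [778.8 -55.5  37.1]
scene handle_end 0.69 [164.9, 331.6] [ 381.2 -308.7   19.4]
scene handle_end 0.69 [270.6, 169.6] [296.1 308.3  12.2]
scene lever_tip 0.54 [276.0, 262.3] [523.  -48.8  60.1]
scene lever_tip 0.51 [303.7, 204.0] [513.7 117.4 112.1]
scene hinge 0.58 [298.3, 245.9] [528.5  54.7  20.8]
scene stand 0.89 [296.5, 238.4] [519.1  63.3  36.7]
scene clamp 0.76 [300.9, 205.1] [506.2 116.  106.3]
scene clamp 0.52 [339.8, 251.8] [629.6  95.3   7.3]
top portafilter 0.81 [368.0, 124.7] [773.  -47.9  25.4]
top portafilter 0.8 [257.2, 275.5] [292.  303.1  11.4]
top portafilter 0.75 [453.7, 179.5] [ 593.6 -319.9   19.5]
top handle_end 0.91 [454.4, 180.4] [ 590.8 -322.1   19.1]
top handle_end 0.9 [256.7, 274.3] [295.7 305.5   5.7]
top handle_end 0.89 [369.8, 121.9] [790.2 -56.3   1.1]
top lever_tip 0.72 [315.9, 201.9] [508.6 118.7 112.4]
top hinge 0.89 [337.7, 206.1] [508.6  51.6  20. ]
top stand 0.64 [340.2, 202.7] [519.6  43.6  18.1]
top stand 0.57 [320.6, 246.2] [383.5 105.7   2.7]
top clamp 0.72 [317.6, 198.4] [523.4 114.1  84.4]
top clamp 0.33 [373.7, 162.7] [633.1 -57.4  86.6]
top clamp 0.32 [366.8, 199.6] [527.7 -39.6  29.5]
{'clock': 0.8, 'joint_positions': array([-1.4,  0.4,  1.3,  0. ,  1.5, -0.2]), 'qd': array([-0.,  0., -0., -0.,  0., -0.]), 'joint_torque': array([ -0. , -44.8, -23.1,  -0. ,   0. ,   0. ]), 'tcp_pos': array([ 220.6, -503.8,  231.3]), 'tcp_rot': array([[ 0.9,  0.4,  0. ],
       [ 0.4, -0.9,  0. ],
       [ 0. , -0. , -1. ]]), 'force': array([ 0.1, -0.3,  0.1]), 'moment': array([0., 0., 0.]), 'finger_gap': 85.41983205040769}
```

```bash
sleep 1
cd pics; python3 -c "
import cv2
a=cv2.imread('scene1.png');b=cv2.imread('top1.png')
cv2.imwrite('s1.png',cv2.resize(a[130:350,130:450],None,fx=2.4,fy=2.4,interpolation=2))
cv2.imwrite('t1.png',cv2.resize(b[90:300,240:480],None,fx=2.8,fy=2.8,interpolation=2))"
```

```text
(no output)
```

View pics/s1.png

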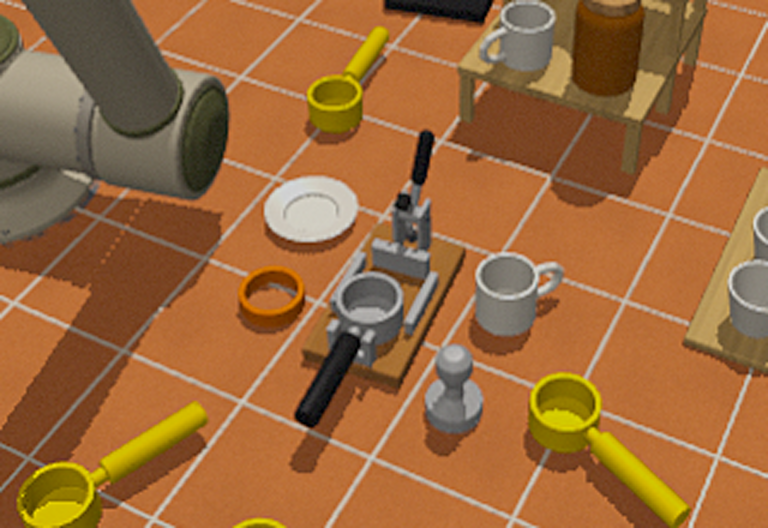

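View pics/t1.png

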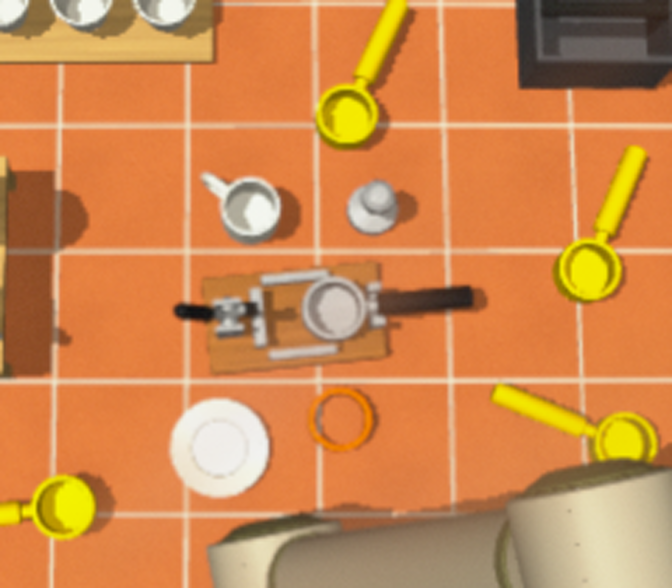

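In the scene crop, the black-handled portafilter is on the stand, with the handle towards −y. The lever is upright at the far (+y) end. In the top crop the slab corners are at about (202,278), (382,264), (388,357), (212,373), the handle end at (472,298) and the lever tip at (180,310).

```bash
python3 - <<'E'
from h import *
np.set_printoptions(precision=1,suppress=True)
p=robot.camera("top")
f=lambda a:(240+(a[0]+.5)/2.8-.5,90+(a[1]+.5)/2.8-.5)
C=[world(p,f(a),20) for a in((202,278),(382,264),(388,357),(212,373))]
C=np.array(C);print(C)
print("lens",[np.linalg.norm(C[i]-C[(i+1)%4]) for i in range(4)])
m=C.mean(0);ax=(C[0]+C[3]-C[1]-C[2])[:2];ax/=np.linalg.norm(ax);print("centre",m,"axis",ax,np.degrees(np.arctan2(ax[1],ax[0])))
he=world(p,f((472,298)),48+6);lt=world(p,f((180,310)),145);bk=world(p,f((335,308)),62)
n=np.array([-ax[1],ax[0]])
for nm,q in(("handle_end",he),("lever",lt),("basket",bk)): d=q[:2]-m[:2];print(nm,q,"stand x,y",d@ax,d@n)
for c in("top","scene"):
    q=p if c=="top" else robot.camera(c)
    w=cloud(q);d=w[...,:2]-m[:2];X=d@ax;Y=d@n;Z=w[...,2]
    k=(abs(Z-20)<3)&(abs(Y)<70)&(abs(X)<120);print(c,"slab",np.percentile(X[k],[1,99]),np.percentile(Y[k],[1,99]))
    k=(abs(Y)<25)&(X<-110)&(X>-250)&(Z>35)&(Z<75);print("handle",np.percentile(X[k],[0,2,50]),np.median(Y[k]),Z[k].max(), [ (round(a),round(np.median(Y[k&(abs(X-a)<6)]),1)) for a in(-180,-165,-150,-135,-120)])
    k=(abs(Y)<40)&(X>60)&(X<180)&(Z>110);print("lever",k.sum(),X[k].min(),X[k].max(),np.median(Y[k]),Z[k].max())
E
```

```text
[[563.5 133.3  20. ]
 [579.3 -70.8  20. ]
 [473.2 -75.7  20. ]
 [455.5 121.8  20. ]]
lens [np.float64(204.7292358470826), np.float64(106.20319055591396), np.float64(198.3080322658251), np.float64(108.57431019875246)]
centre [517.9  27.1  20. ] axis [-0.1  1. ] 94.75862026430987
handle_end [ 534.7 -166.1   54. ] stand x,y -193.9814660460867 -0.7491497616629171
lever [508.3 152.8 145. ] stand x,y 125.96794133194577 -0.8944911304765101
basket [522.6 -13.7  62. ] stand x,y -41.10853448673932 -1.3184092416044744
top slab [-94.   99.8] [-54.2  54. ]
handle [-193.2 -192.  -151.8] -1.2219395865141733 68.30607963599746 [(-180, np.float64(-1.6)), (-165, np.float64(-1.4)), (-150, np.float64(-1.1)), (-135, np.float64(0.7)), (-120, np.float64(-0.1))]
lever 91 61.523169230305044 131.99266824657536 2.232297745106184 158.85614168978066
scene slab [-100.1   97.5] [-57.7  51.1]
handle [-199.8 -198.  -160.1] -8.044907985312534 65.18283982831744 [(-180, np.float64(-9.8)), (-165, np.float64(-8.8)), (-150, np.float64(-10.3)), (-135, np.float64(-9.6)), (-120, np.float64(-8.6))]
lever 146 87.34323152426734 129.34586147012354 -2.4977161559761747 155.1561849765853
```

```bash
python3 -m handwheel '[[[0.0264,0.0252,0],[0,0,-1.6],1],[[0.0264,0.0252,0],[0,0,-1.6],1],[[0.0264,0.0252,0],[0,0,-1.6],1],[[0.0264,0.0252,0],[0,0,-1.6],1],[[0.0264,0.0252,0],[0,0,-1.6],1],[[0.0264,0.0252,0],[0,0,-1.6],1],[[0.0264,0.0252,0],[0,0,-1.6],1],[[0.0264,0.0252,0],[0,0,-1.6],1],[[0.0264,0.0252,0],[0,0,-1.6],1],[[0.0264,0.0252,0],[0,0,-1.6],1],[[0.0264,0.0252,0],[0,0,-1.6],1],[[0.0264,0.0252,0],[0,0,-1.6],1],[[0,0,-0.03],[0,0,0],1],[[0,0,-0.03],[0,0,0],1],[[0,0,-0.03],[0,0,0],1],[[0,0,0],[0,0,0],1],[[0,0,0],[0,0,0],1]]' 40
python3 - <<'E'
from h import *
p=robot.camera("wrist");save(p,"w2.png");q=robot.camera("top");save(q,"t2.png")
for c in (p,q):
    print([(b["p"],b["xy"],world(c,b["xy"],48).round(1)) for b in robot.boxes_of(c,"handle_end")])
cv2.imwrite("pics/v2.png",np.vstack([p["img"][::1,:,::-1],cv2.resize(q["img"][130:250,260:468,::-1],(640,369))])[:,:][::1][:769])
s=cv2.imread("pics/v2.png");cv2.imwrite("pics/v2.png",cv2.resize(s,None,fx=.78,fy=.78))
E
```

```text
clock: 2.32
tcp_pos: [537.2, -201.3, 141.0]
tcp_rot: [[0.997, 0.078, -0.002], [0.078, -0.997, 0.001], [-0.002, -0.001, -1.0]]
force: [0.6, -0.7, 1.5]
finger_gap: 0.3
[(0.79, [468.4, 135.0], array([ 597.3, -315.4,   48. ])), (0.73, [103.8, 198.4], array([524.4, -33. ,  48. ])), (0.69, [414.0, 333.1], array([ 416.1, -305.3,   48. ]))]
[(0.93, [365.6, 198.8], array([527.4, -34.3,  48. ])), (0.89, [461.9, 246.6], array([ 378.3, -328.8,   48. ])), (0.8, [369.5, 124.2], array([767.6, -50.5,  48. ])), (0.79, [254.0, 274.5], array([295.3, 307.8,  48. ])), (0.74, [464.0, 150.8], array([ 680.7, -349.2,   48. ]))]
```

View pics/v2.png

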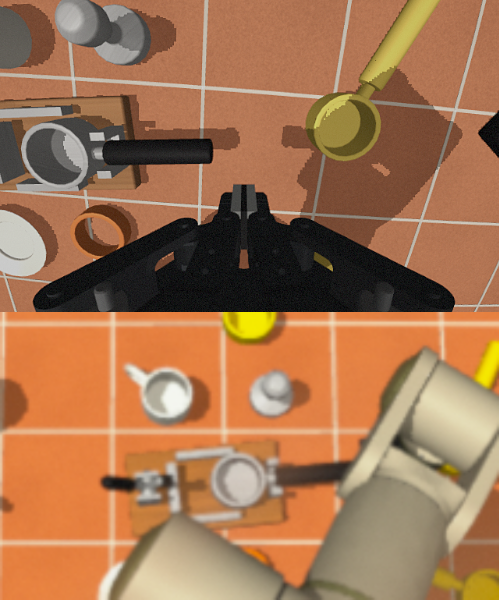

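The wrist view shows the handle end at about (272,194) in full-frame pixels, left of the shut fingers, with free counter below them. I'll locate it from this close view.

```bash
python3 - <<'E'
from h import *
np.set_printoptions(precision=1,suppress=True)
p=robot.camera("wrist")
for uv in((272,194),(272,178),(272,208),(200,194)): print(uv,world(p,uv,52),world(p,uv))
w=cloud(p);c=np.array([518,27.]);a=np.radians(94.8);ax=np.array([np.cos(a),np.sin(a)]);n=np.array([-ax[1],ax[0]])
d=w[...,:2]-c;X=d@ax;Y=d@n;Z=w[...,2]
k=(abs(Y)<25)&(X<-110)&(X>-230)&(Z>45)&(Z<70);print(k.sum(),np.percentile(X[k],[0,1,5]),Y[k].min(),Y[k].max(),Z[k].max())
for s in(-190,-170,-150,-130):
    m=k&(abs(X-s)<5);print(s,(Y[m].min()+Y[m].max())/2,Z[m].max())
k=(abs(Z-62)<3)&(X>-100)&(X<10)&(abs(Y)<45);print("rim",X[k].min(),X[k].max(),Y[k].min(),Y[k].max())
k=(abs(Z-20)<3)&(abs(Y)<70)&(abs(X)<120);print("slab",np.percentile(X[k],[1,99]),np.percentile(Y[k],[1,99]))
E
```

```text
(272, 194) [ 540.9 -170.6   52. ] [ 537.5 -169.3   40.2]
(272, 178) [ 553.7 -170.1   52. ] [ 541.9 -164.4    0.8]
(272, 208) [ 529.4 -171.1   52. ] [ 512.1 -165.6    0.5]
(200, 194) [ 536.5 -113.9   52. ] [ 539.1 -117.    60.8]
3606 [-197.4 -197.1 -194.5] -18.407531582540443 8.10465602967477 63.66073344586295
-190 -5.379300963974187 62.7810338434839
-170 -6.351027247882675 63.3203346256132
-150 -5.8820368788873765 62.889531506433556
-130 -4.90497892010055 62.72367798261754
rim -99.998942701768 -7.4797435337761105 -37.98078157518942 30.85479109821042
slab [-99.   67.7] [-58.   50.2]
```

```bash
python3 -m handwheel '[[[0,0,-0.035],[0,0,0],1],[[0,0,-0.035],[0,0,0],1],[[0,0,-0.035],[0,0,0],1],[[-0.0004,0.006,0],[0,0,0],1],[[-0.0004,0.006,0],[0,0,0],1],[[-0.0004,0.006,0],[0,0,0],1],[[-0.0004,0.006,0],[0,0,0],1],[[-0.0004,0.006,0],[0,0,0],1],[[-0.0004,0.006,0],[0,0,0],1],[[-0.0004,0.006,0],[0,0,0],1]]'
python3 - <<'E'
from h import *
p=robot.camera("wrist");save(p,"w3.png");print(robot.get_state()["force"],robot.get_state()["tcp_pos"])
E
```

```text
clock: 3.4
tcp_pos: [535.2, -159.2, 37.5]
tcp_rot: [[0.997, 0.078, 0.002], [0.078, -0.997, -0.002], [0.002, 0.002, -1.0]]
force: [1.0, -3.2, 1.2]
finger_gap: 0.1
[-0.2592925   0.29359915 -1.2338254 ] [ 534.69484727 -157.86419474   37.0838422 ]
```

View pics/w3.png

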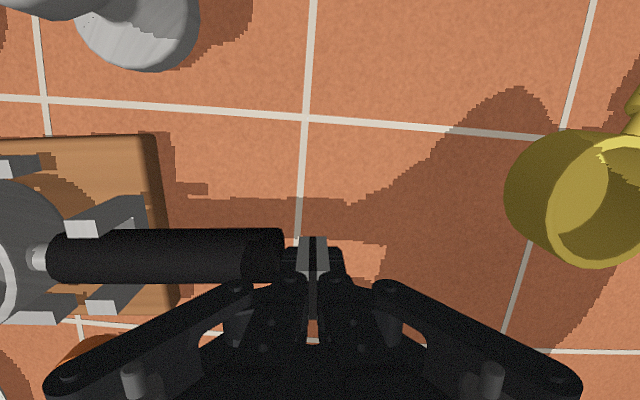

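The finger faces the handle's end squarely (283,257), and a 3 N friction force was felt. I'll keep pushing, more slowly.

```bash
python3 -m handwheel '[[[-0.0003,0.004,0],[0,0,0],1],[[-0.0003,0.004,0],[0,0,0],1],[[-0.0002,0.002,0],[0,0,0],1],[[-0.0002,0.002,0],[0,0,0],1],[[0,0,0],[0,0,0],1]]'
python3 -m handwheel '[[[-0.0002,0.002,0],[0,0,0],1],[[-0.0002,0.002,0],[0,0,0],1]]'
python3 -m handwheel '[[[-0.0002,0.002,0],[0,0,0],1],[[-0.0001,0.001,0],[0,0,0],1]]'
python3 -m handwheel '[[[-0.0001,0.001,0],[0,0,0],1],[[-0.0001,0.001,0],[0,0,0],1]]'
```

```text
clock: 3.87
tcp_pos: [533.6, -147.1, 36.3]
tcp_rot: [[0.997, 0.078, -0.0], [0.078, -0.997, 0.0], [-0.0, -0.0, -1.0]]
force: [-0.3, -1.4, 0.9]
finger_gap: -0.1
clock: 4.03
tcp_pos: [533.3, -143.5, 36.3]
tcp_rot: [[0.997, 0.077, 0.0], [0.077, -0.997, -0.0], [0.0, 0.0, -1.0]]
force: [-0.5, -3.7, 1.4]
finger_gap: -0.3
clock: 4.2
tcp_pos: [532.9, -140.2, 36.3]
tcp_rot: [[0.997, 0.078, -0.0], [0.078, -0.997, 0.0], [-0.0, -0.0, -1.0]]
force: [-0.4, -3.1, 1.0]
finger_gap: -0.1
clock: 4.37
tcp_pos: [533.1, -139.0, 36.5]
tcp_rot: [[0.997, 0.078, 0.001], [0.078, -0.997, -0.002], [0.001, 0.002, -1.0]]
force: [0.9, -10.5, 1.5]
finger_gap: -0.0
```

```bash
python3 -m handwheel '[[[-0.0001,0.001,0],[0,0,0],1],[[-0.0001,0.001,0],[0,0,0],1],[[0,0,0],[0,0,0],1]]'
python3 -m handwheel '[[[0,0.001,0],[0,0,0],1],[[0,0,0],[0,0,0],1]]'
python3 - <<'E'
from h import *
p=robot.camera("scene");q=robot.camera("top")
cv2.imwrite("pics/v4.png",np.vstack([cv2.resize(p["img"][170:310,230:360,::-1],(520,560))[:290],cv2.resize(q["img"][170:230,290:420,::-1],(520,240),interpolation=2)]))
cv2.imwrite("pics/s4.png",cv2.resize(p["img"][170:320,220:360,::-1],(560,600),interpolation=2))
c=np.array([521,27.]);a=np.radians(94.8);ax=np.array([np.cos(a),np.sin(a)]);n=np.array([-ax[1],ax[0]])
for r in(p,q):
    w=cloud(r);d=w[...,:2]-c;X=d@ax;Y=d@n;Z=w[...,2]
    k=(abs(Z-62)<4)&(X>-45)&(X<45)&(abs(Y)<45);print("rim",np.percentile(X[k],[0,2,98,100]),Y[k].min(),Y[k].max())
E
```

```text
clock: 4.62
tcp_pos: [533.8, -138.9, 37.0]
tcp_rot: [[0.997, 0.078, 0.004], [0.078, -0.997, -0.005], [0.003, 0.005, -1.0]]
force: [1.3, -14.9, 0.9]
finger_gap: -0.2
clock: 4.78
tcp_pos: [534.3, -138.8, 37.2]
tcp_rot: [[0.997, 0.077, 0.005], [0.077, -0.997, -0.007], [0.004, 0.007, -1.0]]
force: [2.2, -19.2, 0.7]
finger_gap: -0.7
rim [-44.45246183 -33.82427007  34.7482743   35.40835576] -36.448672586184195 32.802046974996784
rim [-30.80207264 -29.89949713  36.90656614  37.42100872] -32.58068179859535 30.79478723451914
```

View pics/s4.png

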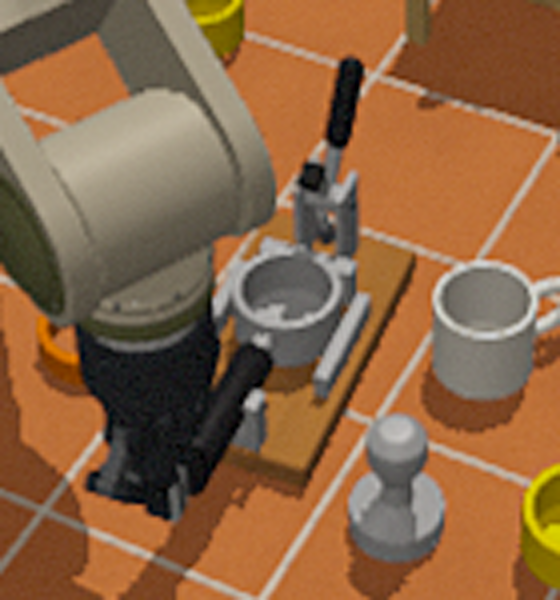

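The basket's rim now touches the stop: its depth extent is −34..+35 mm in the stand frame, and the force climbed to 19 N without motion. The lever is still open. Next I'll back off, rise, and cross above the lever to its far side.

```bash
python3 -m handwheel '[[[0.0005,-0.009,0],[0,0,0],1],[[0.0005,-0.009,0],[0,0,0],1],[[0,0,0.03],[0,0,0],1],[[0,0,0.03],[0,0,0],1],[[0,0,0.03],[0,0,0],1],[[0,0,0.03],[0,0,0],1],[[0,0,0.03],[0,0,0],1],[[0,0,0.03],[0,0,0],1],[[-0.0026,0.0345,0],[0,0,0],1],[[-0.0026,0.0345,0],[0,0,0],1],[[-0.0026,0.0345,0],[0,0,0],1],[[-0.0026,0.0345,0],[0,0,0],1],[[-0.0026,0.0345,0],[0,0,0],1],[[-0.0026,0.0345,0],[0,0,0],1],[[-0.0026,0.0345,0],[0,0,0],1],[[-0.0026,0.0345,0],[0,0,0],1],[[-0.0026,0.0345,0],[0,0,0],1],[[-0.0026,0.0345,0],[0,0,0],1]]'
python3 -m handwheel '[[[0,0,0],[0,0,0],1]]'
python3 - <<'E'
from h import *
p=robot.camera("wrist");save(p,"w5.png")
np.set_printoptions(precision=1,suppress=True)
w=cloud(p);c=np.array([521,27.]);a=np.radians(94.8);ax=np.array([np.cos(a),np.sin(a)]);n=np.array([-ax[1],ax[0]])
d=w[...,:2]-c;X=d@ax;Y=d@n;Z=w[...,2]
k=(Z>110)&(X>60)&(X<140)&(abs(Y)<40);print(k.sum())
if k.sum():print(X[k].min(),X[k].max(),np.median(Y[k]),Z[k].max())
k=(abs(Z-62)<4)&(X>-45)&(X<45)&(abs(Y)<45);print("rim",np.percentile(X[k],[0,2,98,100]))
E
```

```text
clock: 6.38
tcp_pos: [506.6, 193.4, 215.9]
tcp_rot: [[0.997, 0.078, -0.002], [0.078, -0.997, 0.001], [-0.002, -0.001, -1.0]]
force: [0.1, -0.4, 0.1]
finger_gap: -0.1
clock: 6.47
tcp_pos: [506.0, 196.5, 215.8]
tcp_rot: [[0.997, 0.083, -0.002], [0.083, -0.997, 0.002], [-0.002, -0.002, -1.0]]
force: [-1.1, 0.7, -0.4]
finger_gap: 0.1
12562
60.07665869193168 139.99891908640973 -10.181495197386383 311.60404067583517
rim [-32.7 -30.9  35.5  36.5]
```

View pics/w5.png

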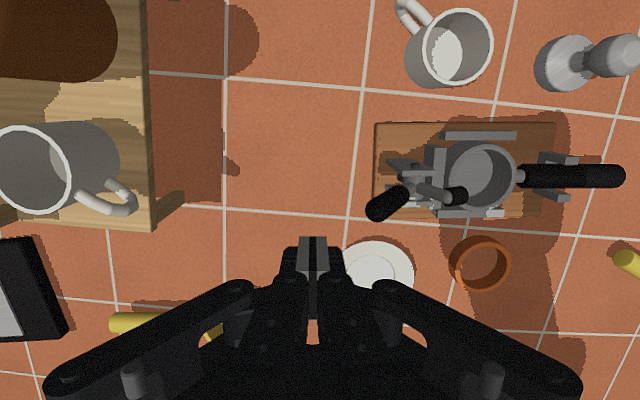

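The wrist view shows the lever tip at about (380,207), still leaning this way. The lower tier's edge is at column ~150 and the cup's handle tip at (130,203). I'll check the clearances.

```bash
python3 - <<'E'
from h import *
np.set_printoptions(precision=1,suppress=True)
p=robot.camera("wrist")
for uv,z in(((378,210),150),((366,212),143),((395,197),140),((150,180),90),((135,203),130)): print(uv,world(p,uv,z),world(p,uv))
E
```

```text
(378, 210) [510.6 147.4 150. ] [512.  148.5 154.4]
(366, 212) [506.1 154.3 143. ] [508.9 156.1 151.8]
(395, 197) [518.4 133.8 140. ] [516.2 131.3 131.7]
(150, 180) [502.4 340.   90. ] [499.9 344.6  81.1]
(135, 203) [493.9 332.4 130. ] [479.8 354.8  91.3]
```

```bash
python3 -m handwheel '[[[0,0,-0.028],[0,0,0],1],[[0,0,-0.028],[0,0,0],1],[[0,0,-0.028],[0,0,0],1],[[0.0007,-0.008,0],[0,0,0],1],[[0.0007,-0.008,0],[0,0,0],1],[[0.0005,-0.006,0],[0,0,0],1],[[0.0005,-0.006,0],[0,0,0],1],[[0.0005,-0.006,0],[0,0,0],1],[[0.0005,-0.006,0],[0,0,0],1]]'
python3 -m handwheel '[[[0.0005,-0.006,0],[0,0,0],1],[[0.0005,-0.006,0],[0,0,0],1],[[0.0005,-0.006,0],[0,0,0],1]]'
python3 -m handwheel '[[[0.0005,-0.006,0],[0,0,0],1],[[0.0005,-0.006,0],[0,0,0],1],[[0.0005,-0.006,0],[0,0,0],1]]'
```

```text
clock: 7.32
tcp_pos: [512.2, 150.9, 134.8]
tcp_rot: [[0.997, 0.077, 0.005], [0.077, -0.997, 0.001], [0.005, -0.001, -1.0]]
force: [-0.1, 2.9, 3.0]
finger_gap: -0.3
clock: 7.57
tcp_pos: [512.6, 132.7, 132.7]
tcp_rot: [[0.997, 0.077, 0.0], [0.077, -0.997, -0.0], [0.0, 0.0, -1.0]]
force: [0.2, 1.2, -0.7]
finger_gap: -0.2
clock: 7.82
tcp_pos: [513.9, 114.8, 132.1]
tcp_rot: [[0.997, 0.078, -0.001], [0.078, -0.997, -0.0], [-0.001, 0.0, -1.0]]
force: [0.5, -0.2, -0.0]
finger_gap: 0.2
```

```bash
python3 -m handwheel '[[[0.0005,-0.006,0],[0,0,0],1],[[0,0,0],[0,0,0],1]]'
python3 - <<'E'
from h import *
print(robot.get_state()["force"],robot.get_state()["tcp_pos"])
p=robot.camera("scene");q=robot.camera("wrist")
cv2.imwrite("pics/v6.png",np.hstack([cv2.resize(p["img"][170:320,220:360,::-1],(420,450),interpolation=2),cv2.resize(q["img"][:,280:,::-1],(378,420))[:450] if 0 else cv2.copyMakeBorder(cv2.resize(q["img"][:,280:,::-1],(378,420)),0,30,0,0,0)]))
E
```

```text
clock: 7.98
tcp_pos: [514.6, 108.5, 132.2]
tcp_rot: [[0.997, 0.077, -0.0], [0.077, -0.997, -0.0], [-0.0, 0.0, -1.0]]
force: [0.5, -0.1, -0.0]
finger_gap: 0.1
[ 0.5442363  -0.08027992 -0.00626314] [514.57481705 108.49853631 132.21007702]
```

View pics/v6.png

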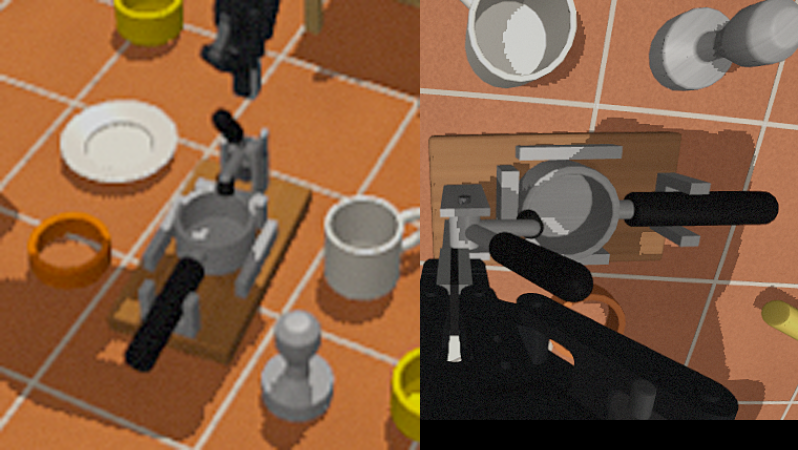

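The lever has snapped across, and the pad is on the basket's rim at (225,187). The other things are in place. I'll rise clear and do a last check.

```bash
python3 -m handwheel '[[[0,0.01,0.02],[0,0,0],1],[[0,0.01,0.03],[0,0,0],1],[[0,0.01,0.03],[0,0,0],1],[[0,0,0.03],[0,0,0],1],[[0,0,0.03],[0,0,0],1],[[0,0,0],[0,0,0],1],[[0,0,0],[0,0,0],1],[[0,0,0],[0,0,0],1],[[0,0,0],[0,0,0],1]]'
python3 - <<'E'
from h import *
np.set_printoptions(precision=1,suppress=True)
p=robot.camera("scene");q=robot.camera("wrist");c=np.array([521,27.]);a=np.radians(94.8);ax=np.array([np.cos(a),np.sin(a)]);n=np.array([-ax[1],ax[0]])
for r in(p,q):
    w=cloud(r);d=w[...,:2]-c;X=d@ax;Y=d@n;Z=w[...,2]
    k=(Z>115)&(Z<165)&(X>-20)&(X<140)&(abs(Y)<25)
    if k.sum():print("lever",k.sum(),np.percentile(X[k],[2,50,98]),Z[k].max())
    k=(abs(Z-62)<4)&(X>-45)&(X<45)&(abs(Y)<45);print("rim",np.percentile(X[k],[2,98]))
    k=(abs(Y)<25)&(X<-110)&(X>-230)&(Z>45)&(Z<70)
    if k.sum():print("handle end",np.percentile(X[k],1))
cv2.imwrite("pics/v7.png",cv2.resize(p["img"][150:330,200:380,::-1],(560,560),interpolation=2))
E
```

```text
clock: 8.83
tcp_pos: [514.0, 139.7, 271.0]
tcp_rot: [[0.997, 0.078, -0.003], [0.078, -0.997, -0.0], [-0.003, -0.0, -1.0]]
force: [0.6, -0.1, -0.1]
finger_gap: -0.0
lever 77 [20.  29.  48.9] 157.2545211265871
rim [-33.8  31.8]
handle end -155.5689594948345
lever 870 [25.3 42.1 59.3] 158.2154589126831
rim [-31.2  34.6]
handle end -151.91949584136194
```

View pics/v7.png

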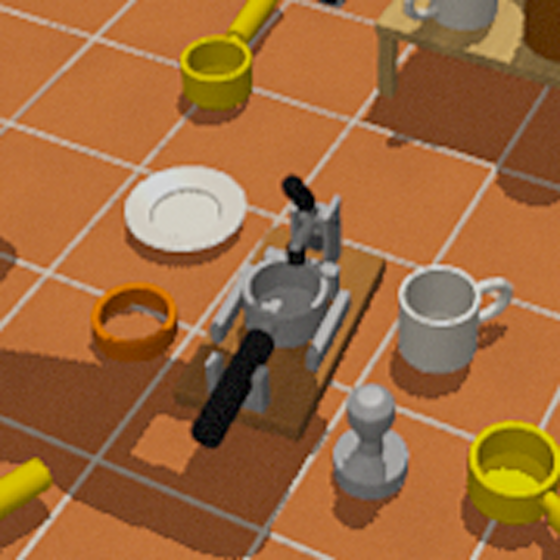

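The lever leans over the basket (290,190), with its pad on the rim (296,252). The basket is against the stop and the arm is clear.

```bash
python3 -c "
from workcell import robot
print(robot.finish_job())"
```

```text
the job is handed in; nothing more can be done
None
```

The portafilter is home against the stop and the clamp is shut on its rim. I handed the job in at about 9 s on the robot's clock; the limit was 42 s.

- **Portafilter:** I pushed the handle's end with the shut fingers, about 40 mm along the stand. It then stopped moving and the force rose from 3 to 19 N.
- **Clamp:** I pushed the lever from its far side until it went over centre and snapped across, then drew the arm clear.

**Last checks:**
- **Handle end:** it measures −152 to −156 mm along the stand; fully home is −155 mm.
- **Rim:** it spans about −34 to +35 mm, so the basket is at the stop.
- **Lever tip:** it is about 20–25 mm along the stand; about 26 mm means shut.
- **Picture:** the pad sits on the rim, and the cup, tamper, dosing ring and saucer are where they were. I did not check the pitcher, the second cup and the bean jar separately at the end; the arm kept well away from the tiers.

**Disagreement:** the cameras differed by about 4 mm across the stand. I used a value in between, and it did not affect the pushing.

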